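Tare the bench balance through its guarded key well

ROBOT

A 6-joint arm with a two-finger parallel gripper is mounted at the origin on the work surface. World frame = base frame: x ahead of the robot, y to its left, z up, the work surface at z = 0. Lengths are in m, angles in rad, forces in N, time in s.
With the tool pointing down it reaches from about 0.325 to 0.875 m from the base axis. Payload 4.4 kg.
Tool frame: the origin (TCP) lies midway between the tips of the shut fingers; the grasp point (between the pads) lies 19 mm behind it; z points along the fingers, y is the line along which they close (so a half turn about z gives the same grasp; the last joint's range is limited). The gripper opens to 85 mm and grips with 20 to 120 N. Pads are 22 mm wide; open, the fingers measure 114 mm over their backs; the gripper's body (76 mm by 85 mm) begins 54 mm behind the grasp point. The pads swing forward as they close: fully open they stand 13 mm farther back than shut.
Start: joints at [-1.488, 0.207, 1.542, -0, 1.393, -0.15], TCP at [0.133, -0.559, 0.231] pointing down, gripper open.
Joint ranges: [-2.73, 2.73], [-0.86, 2.22], [0.23, 2.46], [-1.11, 4.25], [0.08, 2.63], [-2.82, 2.82]. Speed limits (rad/s): [2.79, 2.79, 3.14, 3.14, 3.14, 3.14].

INTERFACE

Orientations are given as a rotation vector (axis times angle).
In Python, from bench import env, viewer, job_done, find_in, place_of gives the robot as it stands. The module is installed in compiled form; this text tells all that it offers.
- The arm moves only by the tool carry_out, never from a script. Its argument "motion" is a list of rows, each a list of 3 entries, a list of its own where there are three numbers: the finger opening in mm, from 0 to 85.4, then the shift along the tool's x, y, z in units of 40 mm (1.0 is 40 mm), then the turn about the tool's z in units of 5 degrees (1.0 is 5 degrees). A call has exactly 10 rows; each row shifts and turns the commanded pose from where the row before left it, along the tool's axes as they then stand; what a row does not reach is not made up. A row lasts 1/10 s, in which the tool goes at most 50 mm and 8.59 degrees, less where a joint would pass 70% of its speed; a pose out of reach is approached as far as the arm can. A call is refused whole if a number of a shift passes 1 or a number of a turn 1, either way. A call with a gripper value outside its range is refused whole. The fingers move at their own pace and stop on an object; "newtons" is the grip in N (left out, the last holds). Time passes only in rows, so rows that do not move let the fingers close, or fill a call up. It gives the time, the measured TCP pose, the force, the opening and the grip force at its end, in the units of the state.
- env.get_state(): the state, without advancing time (a new reading comes with each control period).
- viewer.get_image(name): name is "scene" or "side" or "wrist"; returns a dict with "color" (400x640x3 uint8, red, green, blue), "mtx" (3x3 intrinsics, pixels), "world_to_cam" (4x4, takes a point from world to camera coordinates). Camera axes: x right, y down, z forward; pixel columns grow to the right and rows downward; lengths in m; the calibration is good to about 2 mm. A picture is of the moment at which its call begins. There is no depth.
- job_done(): hands the job in; it is judged then, once.
Trained networks look in the newest picture that a camera, given by its name, has taken for a name from the list of things; names that differ only in an ending like _2 or _b are one class to them, and where a whole thing is asked for, a point or a joint stands for the part that bears it (a point fixed in the world has none). Each returns a list of dicts, best first, with "conf" (0 to 1); they miss things now and then, are a little off and sometimes report something else, mostly with a low value. They report only what shows in the picture. A call takes as long as a camera call.
- find_in(camera, thing): "position" ([column, row] in pixels, amid what is visible of it).
- place_of(camera, thing): "position" ([column, row] in pixels: a listed point, or the origin of a listed thing).
The state is a dict: "time_s": time; "qpos": joint angles; "joint_velocities": joint speeds; "tau": joint torques, N m; "tool_pos": TCP position; "tcp_rot": TCP orientation; "ft_force": force on the tool from outside, world axes, zero at the start; "ft_torque": the same for the moment, N m; "width": finger opening in m; "grip_force": force on a finger pad.
Only numpy, scipy, OpenCV 4.12 (cv2) and the standard library are available. Lean on these libraries where they do the work, as an engineer would, in place of code of your own. Each camera call takes 0.05 s, during which the arm holds its last target. There are 200 camera calls.

TASK

Tare the bench balance: push the sliding guard by its upright fin fully aside so that the square well is open, reach the fingertips into the square well and press the sunken key all the way down, then let it up and push the guard fully back over the square well. Everything is done by pushing with the fingers: do not pinch the fin and do not press the key in the round well. Leave the beaker on the pan, the bottle, the jar and the tip rack where they stand.

Things in the scene. Friction and masses are not known exactly. Their poses are not given: they have to be found in the camera images.
- balance: White bench balance, 310 (x) by 200 (y) by 72 mm high, fixed. Origin: centre of its underside, on the bench; x points to its back, y to its left, z up. The front 100 mm is a flat panel 72 mm above the bench with a square and a round well, centred 105 mm in front of the origin, 31 mm left and 31 mm right. Round steel pan, 140 mm wide: centre 65 mm behind the origin, top 78 mm above the bench.
- square_well (a point): Centre of the mouth of the square well, level with the panel (72 mm above the bench). 46 by 46 mm inside along the balance's axes, 28 mm deep; the tare key stands in its middle, its top 20 mm below the mouth. Rails 5 mm wide and 5 mm high run along y in front of and behind the wells, centred 29.5 mm from the wells' centre line.
- round_well (a point): Centre of the mouth of the round well (46 mm wide, 28 mm deep), level with the panel. Its key is the wrong one and must not be pressed.
- tare_key (a joint): How far the key in the square well is pressed, m: 0 up, 0.005 fully down against a hard stop. About 2 N starts it, 5 N takes it fully down; it springs back when let go. It counts as pressed beyond 0.004.
- tare_key_top (a point): Centre of the top of the tare key, a grey square key 28 by 28 mm; 20 mm below the well's mouth when up. It moves with the key.
- round_key (a joint): How far the key in the round well is pressed, m: 0 up, 0.005 fully down, springs back. To be left alone.
- guard (a joint): Where the guard stands, m: 0 fully over the square well, 0.062 fully aside, over the round well; it slides along the balance's -y as the value grows, between hard stops, and stays where left (friction 1.5 N). It starts between 0 and 0.010. Flat dark steel plate 52 by 52 mm, top 77 mm above the bench, with an upright fin in its middle.
- guard_fin (a point): Middle of the top edge of the guard's fin, 99 mm above the bench; moves with the guard. The fin is an upright plate 34 mm long along the balance's x, 10 mm thick along its y, and stands 22 mm above the guard plate. Its flat sides face the balance's +y and -y: push it there.
- beaker: Glass beaker standing on the pan, 66 mm wide, 85 mm tall. Origin: centre of its underside. Leave alone.
- bottle: Brown glass reagent bottle, 68 mm wide, 150 mm tall, on the bench beside the balance. Origin: centre of its underside. Leave alone.
- jar: White plastic jar, 64 mm wide, 85 mm tall, on the bench beside the balance. Origin: centre of its underside. Leave alone.
- rack: Blue pipette-tip rack, 75 by 105 by 45 mm high, on the bench at the left of the balance's panel. Origin: centre of its underside. Leave alone.

How it is judged:
By the outcome, as a careful person would: the job done as asked, in the order asked, and still so for the second after the job is handed in, with the robot touching nothing.
It also fails if it takes over 54 s, if anything falls off the work surface, if the arm or the gripper's body presses on something with over 40 N, if the wrist force passes 120 N, or if a joint passes its speed limit or range.

## Working session

There is one attempt and no reset: what is moved stays moved. The work goes in short steps, Python scripts to look and compute and a tool call to move; the robot and the scene stay as the last step left them, time stands still between calls to the robot, and variables do not carry over. Pictures are saved under pics/ and viewed, at most 10 in all, crops included, and the job is handed in when it is done.

Besides the shell and the picture viewer there is one more tool, called after "Call:" in YAML: its name, and indented under it one key for each argument. carry_out: Moves the arm, as the interface text tells. Its arguments: {"type":"object","properties":{"motion":{"type":"array"},"newtons":{"type":"number"}},"required":["motion"]}

```bash
mkdir -p pics; cat > h.py <<'E'
import numpy as np, cv2
from bench import env, viewer, find_in, place_of
def ray(im,p):
    K=im["mtx"];T=im["world_to_cam"];R=T[:3,:3];t=T[:3,3]
    d=R.T@np.linalg.solve(K,[p[0],p[1],1.]);return -R.T@t,d
def at(im,p,z):
    o,d=ray(im,p);return o+d*(z-o[2])/d[2]
Z=dict(balance=0,square_well=.072,round_well=.072,guard_fin=.099,tare_key_top=.052,beaker=.078,bottle=0,jar=0,rack=0)
E
python3 - <<'E'
from h import *
s=env.get_state();print({k:np.round(s[k],3) for k in ("time_s","tool_pos","tcp_rot","ft_force","width")})
for c in("scene","side","wrist"):
    im=viewer.get_image(c);cv2.imwrite(f"pics/{c}0.png",im["color"][:,:,::-1])
    for n in Z:
        for r in place_of(c,n)[:2]: print(c,n,np.round(r["position"]),round(r["conf"],2),np.round(at(im,r["position"],Z[n]),4))
E
```

```text
{'time_s': np.float64(0.0), 'tool_pos': array([ 0.133, -0.559,  0.23 ]), 'tcp_rot': array([-3.118, -0.366, -0.   ]), 'ft_force': array([0.153, 0.091, 0.104]), 'width': np.float64(0.086)}
scene balance [284. 177.] 0.64 [ 0.6284 -0.0779  0.    ]
scene square_well [309. 132.] 0.8 [ 0.5106 -0.091   0.072 ]
scene square_well [343. 202.] 0.53 [0.6175 0.1143 0.072 ]
scene round_well [289. 128.] 0.59 [ 0.5366 -0.1407  0.072 ]
scene guard_fin [306. 123.] 0.72 [ 0.5097 -0.1007  0.099 ]
scene beaker [278. 181.] 0.67 [ 0.6797 -0.0424  0.078 ]
scene bottle [345. 202.] 0.69 [0.5781 0.0942 0.    ]
scene jar [216. 163.] 0.7 [ 0.718  -0.2498  0.    ]
scene rack [362. 175.] 0.79 [0.4855 0.0769 0.    ]
side balance [341. 204.] 0.68 [ 0.6279 -0.0797  0.    ]
side square_well [385. 193.] 0.63 [ 0.5198 -0.0792  0.072 ]
side round_well [378. 172.] 0.58 [ 0.5546 -0.1506  0.072 ]
side guard_fin [387. 180.] 0.52 [ 0.5211 -0.0957  0.099 ]
side bottle [342. 201.] 0.7 [ 0.6284 -0.0883  0.    ]
side bottle [336. 257.] 0.66 [0.5873 0.0919 0.    ]
side jar [329. 157.] 0.78 [ 0.7238 -0.2581  0.    ]
side rack [381. 264.] 0.88 [0.4841 0.0765 0.    ]
```

```bash
python3 -c "
import cv2,numpy as np
a=cv2.imread('pics/scene0.png');b=cv2.imread('pics/side0.png')
cv2.imwrite('pics/both.png',cv2.resize(np.vstack([a,b]),(480,600)))"
```

```text
(no output)
```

View pics/scene0.png

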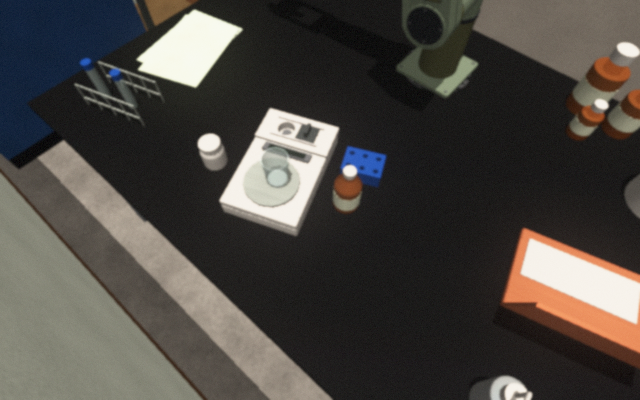

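```bash
cat >> h.py <<'E'
from scipy.spatial.transform import Rotation as Ro
def tool():
    s=env.get_state();return np.array(s["tool_pos"]),Ro.from_rotvec(s["tcp_rot"]).as_matrix()
def to(w):  # shift in tool axes, units of 40mm
    p,R=tool();return R.T@(np.array(w)-p)/.04
E
python3 - <<'E'
from h import *
im=viewer.get_image("wrist");p,R=tool();o,d=ray(im,(320,200))
print("cam in tool",R.T@(o-p),R.T@d,im["mtx"][0]);print(R.round(3));print(to([.50,-.11,.29]))
E
```

```text
cam in tool [ 0.07585245 -0.00088008 -0.14284614] [-0.29677676 -0.0049904   0.9549539 ] [343.66451814   0.         321.97827897]
[[ 0.973  0.232  0.   ]
 [ 0.232 -0.973  0.   ]
 [ 0.    -0.    -1.   ]]
[11.52341798 -8.80404549 -1.46786709]
```

Call:
carry_out:
  motion:
    - [0,[0.5,-0.37,-0.15],0]
    - [0,[0.95,-0.73,-0.15],0]
    - [0,[0.95,-0.73,-0.15],0]
    - [0,[0.95,-0.73,-0.15],0]
    - [0,[0.95,-0.73,-0.15],0]
    - [0,[0.95,-0.73,-0.15],0]
    - [0,[0.95,-0.73,-0.15],0]
    - [0,[0.95,-0.73,-0.15],0]
    - [0,[0.95,-0.73,-0.15],0]
    - [0,[0.95,-0.73,-0.15],0]
  newtons: 40

```text
time_s: 2.55
tool_pos: [0.422, -0.2038, 0.2919]
tcp_rot: [3.119, 0.366, 0.001]
ft_force: [0.6, -2.5, -0.1]
width: -0.0001
grip_force: 0.0
```

Call:
carry_out:
  motion:
    - [0,[0.95,-0.73,0],0]
    - [0,[0.95,-0.73,0],0]
    - [0,[0.5,-0.4,0],0]
    - [0,[0,0,0],-0.9]
    - [0,[0,0,0],-0.9]
    - [0,[0,0,0],-0.8]
    - [0,[0,0,0],0]
    - [0,[0,0,0],0]
    - [0,[0,0,0],0]
    - [0,[0,0,0],0]

```text
time_s: 3.55
tool_pos: [0.4971, -0.111, 0.2913]
tcp_rot: [3.059, 0.716, 0.0]
ft_force: [0.8, 0.5, -0.1]
width: -0.0003
grip_force: 0.0
```

```bash
python3 - <<'E'
from h import *
p,R=tool();print(p,R.round(3))
im=viewer.get_image("wrist");cv2.imwrite("pics/w1.png",im["color"][:,:,::-1])
for n in Z:
    for r in place_of("wrist",n)[:2]: print(n,np.round(r["position"],1),round(r["conf"],2),np.round(at(im,r["position"],Z[n]),4))
E
```

```text
[ 0.49714337 -0.11096025  0.29132447] [[ 0.896  0.444  0.   ]
 [ 0.444 -0.896 -0.   ]
 [ 0.     0.    -1.   ]]
balance [349.2  43.5] 0.59 [ 0.6281 -0.0806  0.    ]
square_well [314.4 139.3] 0.57 [ 0.5201 -0.09    0.072 ]
round_well [368.5 144.7] 0.76 [ 0.5403 -0.1434  0.072 ]
guard_fin [311.7 142.2] 0.67 [ 0.5198 -0.0878  0.099 ]
bottle [190.    9.2] 0.93 [0.5798 0.0966 0.    ]
jar [515.7  40.9] 0.88 [ 0.716  -0.2518  0.    ]
rack [181.9 110. ] 0.95 [0.4713 0.068  0.    ]
```

View pics/w1.png

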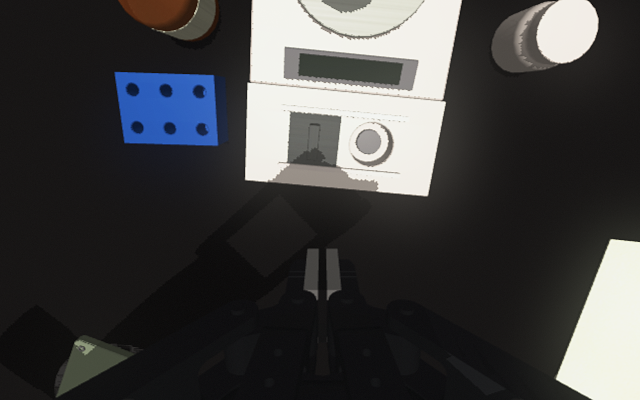

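The wrist picture shows the panel with corners at about (245,180), (428,196), (248,83) and (445,101). The dark guard spans (289,111) to (340,163) with the fin near (315,137). The round well is open at (370,142).

```bash
python3 - <<'E'
from h import *
im=viewer.get_image("wrist")
f=lambda p,z=.072:at(im,p,z)[:2]
FL,FR,BL,BR=[f(p) for p in((245,180.5),(428,196.5),(248,83),(445,101))]
print(FL,FR,BL,BR,np.linalg.norm(FL-FR),np.linalg.norm(BL-FL),np.linalg.norm(BR-FR))
y=FL-FR;print("yaw front",np.degrees(np.arctan2(-y[0],y[1])));y=BL-BR;print("yaw back",np.degrees(np.arctan2(-y[0],y[1])))
# line fits of the edges: front edge and left edge by threshold
g=cv2.cvtColor(im["color"],cv2.COLOR_RGB2GRAY)
def edge(pts): # sub-pixel points->line on plane
    P=np.array([f(p) for p in pts]);v=cv2.fitLine(P.astype(np.float32),cv2.DIST_HUBER,0,1e-3,1e-3).ravel();return v
left=[(next(c for c in range(225,300) if g[r,c]>90),r) for r in range(100,172,3)]
right=[(next(c for c in range(460,390,-1) if g[r,c]>90),r) for r in range(115,185,3)]
fr=[(c,next(r for r in range(215,160,-1) if g[r,c]>70)) for c in list(range(252,285,3))+list(range(385,424,3))]
for n,e in(("left",left),("right",right),("front",fr)):
    v=edge(e);a=np.degrees(np.arctan2(v[1],v[0]));print(n,a,v)
vl,vr,vf=map(edge,(left,right,fr))
X=lambda a,b:a[2:]+a[:2]*np.linalg.solve(np.c_[a[:2],-b[:2]],b[2:]-a[2:])[0]
A,B=X(vl,vf),X(vr,vf);print(A,B,np.linalg.norm(A-B))
# round well mouth, guard corners
print("round",f((370,143)),"guard",[f(p,.077) for p in((289,111),(340,114.5),(288,163))])
cv2.imwrite("pics/w2.png",cv2.resize(im["color"][70:210,230:460,::-1],None,fx=3.4,fy=3.4,interpolation=cv2.INTER_CUBIC))
E
```

```text
[ 0.44690217 -0.04186515] [ 0.51958736 -0.22917022] [ 0.54080209 -0.00608634] [ 0.61350594 -0.19138351] 0.20091371963030402 0.10048541197116406 0.10123504901220952
yaw front 21.20913077098587
yaw back 21.423231728797365
left 20.880772 [ 0.93432415  0.35642448  0.4874682  -0.02590793]
right 21.182243 [ 0.9324358   0.3613356   0.5673551  -0.20986123]
front -69.02907 [ 0.35789415 -0.93376213  0.48544666 -0.13915628]
[ 0.44783548 -0.04102696] [ 0.5196345  -0.22835383] 0.20061518
round [ 0.54262613 -0.14375829] guard [array([ 0.53482354, -0.05433067]), array([ 0.55459826, -0.10188451]), array([ 0.48618379, -0.07559359])]
```

View pics/w2.png

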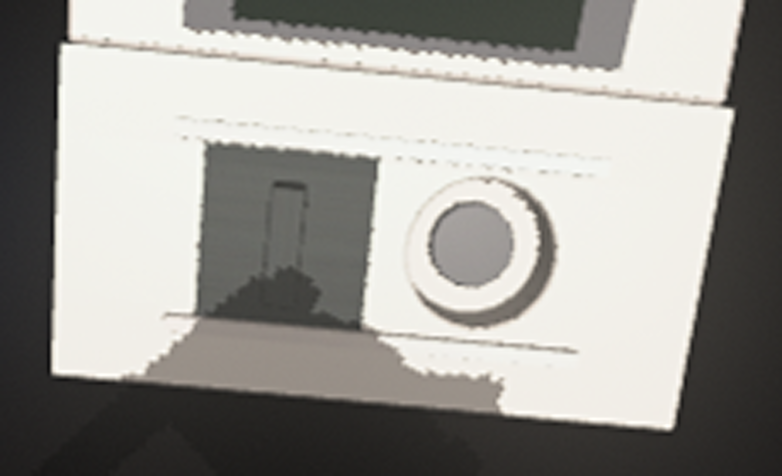

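Call:
carry_out:
  motion:
    - [0,[0,0,0],1.0]
    - [0,[0.36,-0.61,0.7],0.04]
    - [0,[0.36,-0.61,0.7],0]
    - [0,[0,0,0.8],0]
    - [0,[0,0,0.8],0]
    - [0,[0,0,0.8],0]
    - [0,[0,0,0.7],0]
    - [0,[0,0,0.4],0]
    - [0,[0,0,0.2],0]
    - [0,[0,0,0],0]

```text
time_s: 5.1
tool_pos: [0.5055, -0.0547, 0.0863]
tcp_rot: [-3.087, -0.578, 0.003]
ft_force: [0.5, 0.1, 0.5]
width: -0.0001
grip_force: 0.0
```

```bash
cat >> h.py <<'E'
O=np.array([.6283,-.0789]);a=np.radians(21.1);RB=np.array([[np.cos(a),-np.sin(a)],[np.sin(a),np.cos(a)]])
def bal():
    p,R=tool();q=RB.T@(p[:2]-O);s=env.get_state()
    print("bal",(q*1000).round(1),"z",round(p[2]*1000,1),"yaw",round(np.degrees(np.arctan2(R[1,0],R[0,0])),1),"F",(RB.T@np.array(s["ft_force"])[:2]).round(1),round(s["ft_force"][2],1),"t",s["time_s"])
E
python3 - <<'E'
from h import *
bal()
im=viewer.get_image("wrist");cv2.imwrite("pics/w3.png",im["color"][:,:,::-1])
E
```

```text
bal [-105.8   66.8] z 86.3 yaw 21.2 F [ 0.5 -0.1] 0.5 t 5.1
```

View pics/w3.png

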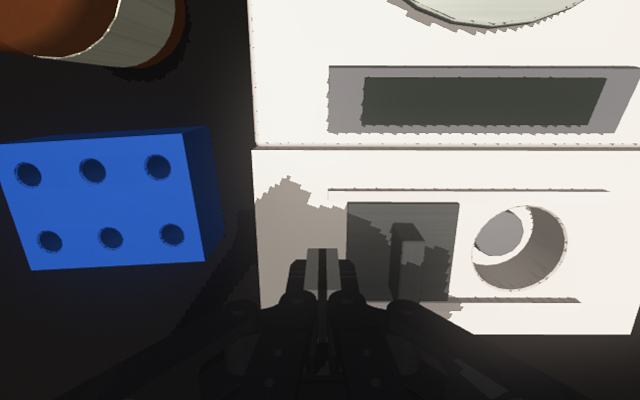

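The tips stand at (322,250), just left of the fin at about (405,260), and clear of the rack. I'll push now.

Call:
carry_out:
  motion:
    - [0,[0,0.2,0],0]
    - [0,[0,0.2,0],0]
    - [0,[0,0.2,0],0]
    - [0,[0,0.2,0],0]
    - [0,[0,0.2,0],0]
    - [0,[0,0.2,0],0]
    - [0,[0,0.2,0],0]
    - [0,[0,0.2,0],0]
    - [0,[0,0.2,0],0]
    - [0,[0,0.07,0],0]

```text
time_s: 6.15
tool_pos: [0.5333, -0.1255, 0.0869]
tcp_rot: [-3.088, -0.577, 0.001]
ft_force: [0.1, 1.0, 0.8]
width: 0.0
grip_force: 0.8
```

```bash
python3 -c "from h import *;bal()"
```

```text
bal [-105.4   -9.3] z 86.9 yaw 21.2 F [0.4 0.9] 0.8 t 6.15
```

Call:
carry_out:
  motion:
    - [0,[0,0.05,0],0]
    - [0,[0,0.05,0],0]
    - [0,[0,0.05,0],0]
    - [0,[0,0.05,0],0]
    - [0,[0,0,0],0]
    - [0,[0,0,0],0]
    - [0,[0,0,0],0]
    - [0,[0,0,0],0]
    - [0,[0,0,0],0]
    - [0,[0,0,0],0]

```text
time_s: 7.15
tool_pos: [0.5348, -0.1295, 0.0869]
tcp_rot: [-3.083, -0.577, 0.004]
ft_force: [-3.4, 7.2, 3.5]
width: -0.0001
grip_force: 4.1
```

```bash
python3 - <<'E'
from h import *
bal()
im=viewer.get_image("wrist");cv2.imwrite("pics/w4.png",im["color"][:,:,::-1])
E
```

```text
bal [-105.4  -13.6] z 86.9 yaw 21.2 F [-0.6  7.9] 3.5 t 7.15
```

View pics/w4.png

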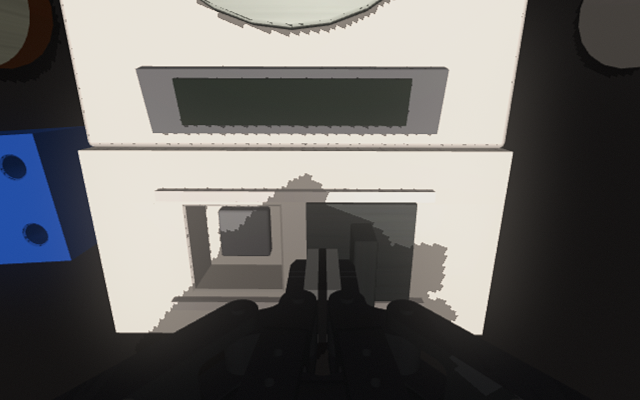

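The guard has reached its stop: 8 N with no further travel. The square well at (235,245) is open, with its key in view. Next I go over the well.

Call:
carry_out:
  motion:
    - [0,[0,-0.1,0],0]
    - [0,[0,-0.3,0],0]
    - [0,[0,-0.35,0],0]
    - [0,[0,-0.3,0],0]
    - [0,[0,-0.1,0],0]
    - [0,[0,0,0.2],0]
    - [0,[0,0,0],0]
    - [0,[0,0,0],0]
    - [0,[0,0,0],0]
    - [0,[0,0,0],0]

```text
time_s: 8.2
tool_pos: [0.5199, -0.0896, 0.0794]
tcp_rot: [3.088, 0.577, 0.0]
ft_force: [-0.1, -0.2, -0.4]
width: -0.0001
grip_force: 0.0
```

```bash
python3 - <<'E'
from h import *
bal()
im=viewer.get_image("wrist");cv2.imwrite("pics/w5.png",im["color"][:,:,::-1])
for c in ("wrist","scene","side"):
  if c!="wrist": im=viewer.get_image(c)
  for n in("square_well","tare_key_top","guard_fin"):
    for r in place_of(c,n)[:1]: print(c,n,r["conf"],RB.T@(at(im,r["position"],Z[n])[:2]-O))
E
```

```text
bal [-105.   29.] z 79.4 yaw 21.2 F [-0.2 -0.2] -0.4 t 8.2
wrist square_well 0.58 [-0.10638306  0.03114597]
wrist tare_key_top 0.59 [-0.10316312  0.03024951]
scene square_well 0.57 [-0.09980457  0.03026722]
scene tare_key_top 0.58 [0.04677241 0.00410902]
scene guard_fin 0.63 [-0.10762796 -0.02875791]
side square_well 0.89 [-0.10099493  0.02913311]
side tare_key_top 0.42 [-0.10390463  0.0282109 ]
side guard_fin 0.72 [-0.10953099 -0.04875511]
```

View pics/w5.png

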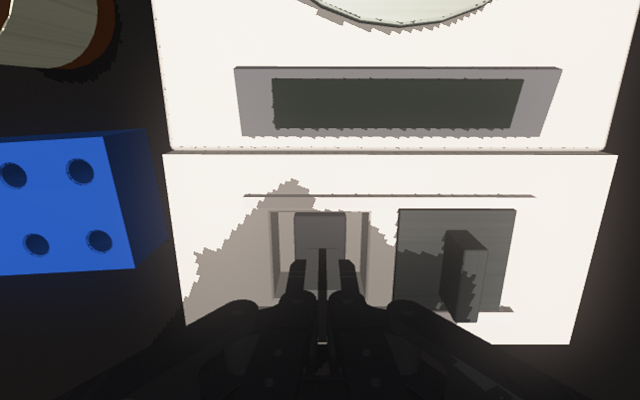

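The tips are centred over the well and key at column 320. I'll descend.

Call:
carry_out:
  motion:
    - [0,[0,-0.04,0.15],0]
    - [0,[0,0,0.2],0]
    - [0,[0,0,0.2],0]
    - [0,[0,0,0.1],0]
    - [0,[0,0,0.1],0]
    - [0,[0,0,0.05],0]
    - [0,[0,0,0.05],0]
    - [0,[0,0,0],0]
    - [0,[0,0,0],0]
    - [0,[0,0,0],0]

```text
time_s: 9.8
tool_pos: [0.5182, -0.0874, 0.0469]
tcp_rot: [-3.087, -0.578, 0.004]
ft_force: [-7.7, 3.3, 15.4]
width: 0.0
grip_force: 7.5
```

Call:
carry_out:
  motion:
    - [0,[0,0,0.03],0]
    - [0,[0,0,0.03],0]
    - [0,[0,0,0.03],0]
    - [0,[0,0,0.0],0]
    - [0,[0,0,0],0]
    - [0,[0,0,0],0]
    - [0,[0,0,0],0]
    - [0,[0,0,0],0]
    - [0,[0,0,0],0]
    - [0,[0,0,0],0]

```text
time_s: 10.8
tool_pos: [0.5183, -0.0875, 0.0466]
tcp_rot: [-3.087, -0.579, 0.005]
ft_force: [-16.6, 4.5, 36.4]
width: 0.0002
grip_force: 18.4
```

The key is on its hard stop: z 46.6 mm at 36 N. Next I lift, cross over the fin and come down on its other side.

Call:
carry_out:
  motion:
    - [0,[0,0,-0.15],0]
    - [0,[0,0,-0.3],0]
    - [0,[0,0,-0.5],0]
    - [0,[0,0,-0.5],0]
    - [0,[0,0,-0.4],0]
    - [0,[0,0,-0.1],0]
    - [0,[0,0.4,0],0]
    - [0,[0,0.6,0],0]
    - [0,[0,0.7,0],0]
    - [0,[0,0.6,0],0]

```text
time_s: 11.8
tool_pos: [0.5523, -0.1755, 0.1182]
tcp_rot: [-3.088, -0.577, 0.002]
ft_force: [-0.3, 0.2, -1.1]
width: -0.0001
grip_force: 0.0
```

```bash
python3 - <<'E'
from h import *
bal()
im=viewer.get_image("wrist");cv2.imwrite("pics/w6.png",im["color"][:,:,::-1])
E
```

```text
bal [-105.7  -62.7] z 118.2 yaw 21.2 F [-0.2  0.3] -1.1 t 11.8
```

View pics/w6.png

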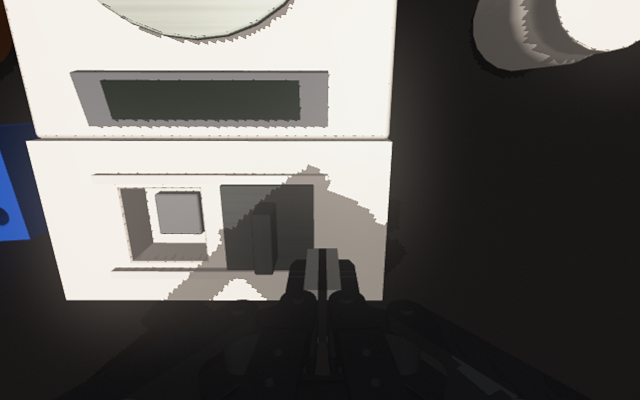

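The key is up again at (180,212), and the tips are on the far side of the fin at (265,240).

Call:
carry_out:
  motion:
    - [0,[0,0,0.3],0]
    - [0,[0,0,0.3],0]
    - [0,[0,0,0.17],0]
    - [0,[0,0,0],0]
    - [0,[0,-0.2,0],0]
    - [0,[0,-0.2,0],0]
    - [0,[0,-0.2,0],0]
    - [0,[0,-0.2,0],0]
    - [0,[0,-0.2,0],0]
    - [0,[0,-0.2,0],0]

```text
time_s: 12.85
tool_pos: [0.5352, -0.1282, 0.0895]
tcp_rot: [3.087, 0.578, 0.002]
ft_force: [0.7, -2.3, 0.2]
width: 0.0
grip_force: 1.0
```

Call:
carry_out:
  motion:
    - [0,[0,-0.2,0],0]
    - [0,[0,-0.2,0],0]
    - [0,[0,-0.15,0],0]
    - [0,[0,-0.1,0],0]
    - [0,[0,-0.05,0],0]
    - [0,[0,-0.05,0],0]
    - [0,[0,-0.05,0],0]
    - [0,[0,0,0],0]
    - [0,[0,0,0],0]
    - [0,[0,0,0],0]

```text
time_s: 13.85
tool_pos: [0.5258, -0.1039, 0.0897]
tcp_rot: [3.078, 0.576, 0.006]
ft_force: [3.4, -14.2, -3.1]
width: -0.0002
grip_force: 6.1
```

```bash
python3 -c "from h import *;bal()"
```

```text
bal [-104.6   13.6] z 89.7 yaw 21.2 F [ -1.9 -14.4] -3.1 t 13.85
```

The guard is at its stop: 14 N at y = 13.6, as predicted. I'll back off, rise and verify.

Call:
carry_out:
  motion:
    - [0,[0,0.15,0],0]
    - [0,[0,0.2,0],0]
    - [0,[0,0.2,0],0]
    - [0,[0,0,-0.4],0]
    - [0,[0,0,-0.8],0]
    - [0,[0,0,-0.9],0]
    - [0,[0,0,-0.9],0]
    - [0,[0,0,-0.5],0]
    - [0,[0,0,0],0]
    - [0,[0,0,0],0]

```text
time_s: 14.85
tool_pos: [0.5309, -0.1192, 0.2282]
tcp_rot: [-3.087, -0.578, 0.001]
ft_force: [-0.2, -0.4, -0.1]
width: 0.0003
grip_force: 0.0
```

```bash
python3 - <<'E'
from h import *
bal()
im=viewer.get_image("wrist");cv2.imwrite("pics/w7.png",im["color"][:,:,::-1])
E
```

```text
bal [-105.4   -2.5] z 228.2 yaw 21.2 F [-0.3 -0.3] -0.1 t 14.85
```

View pics/w7.png

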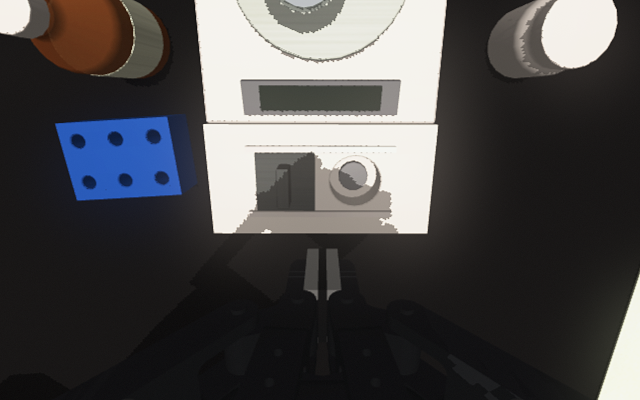

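The guard covers the square well, spanning (255,152) to (315,210). The round well is open, and the other things in view stand where they were.

```bash
python3 -c "
from bench import job_done
print(job_done())"
```

```text
the job is handed in; nothing more can be done
None
```

The balance is tared and the job handed in at about 15 s: guard pushed fully aside, tare key pressed to its hard stop and released, guard pushed fully back over the square well, and nothing else touched.

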